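Shut the microcentrifuge and start it

TASK

Start the loaded microcentrifuge: push its open lid fully shut with the fingertips on its outside, without slamming it, and then press the larger of the two buttons on its front deck all the way down with a fingertip and let it come back up. Do not grip or lift anything, do not reach under the lid, do not press the smaller button, and leave the things standing around the machine where they are.

Things in the scene. Friction and masses are not known exactly. Their poses are not given: they have to be found in the camera images.
- centrifuge: White microcentrifuge, 250 mm deep (its x), 200 mm wide (its y), fixed. Origin: centre of its underside, on the table. Its -x side is the front, roughly towards the robot. Its front 80 mm is a low deck, top at 80 mm, with two push buttons at its left and right ends; the open rotor chamber behind has its rim at 115 mm and the lid covers it when shut.
- lid (a joint): Angle of the grey lid, rad: 0 shut (lying flat), growing as its front edge swings up about the hinge at the machine's rear; starts at 0.8 to 1.2, stop at 1.5. A flat plate 166 mm long, 196 wide, 14 thick with its liner. A friction hinge holds it wherever it is left; 1 to 6 N on the outer face near the front edge moves it. No latch.
- lid_edge (a point): The middle of the lid's free (front) edge, on the outer face: 160 mm from the hinge axis and 14 mm outward of the axis (above it when shut). Moves with the lid.
- lid_hinge (a point): The middle of the lid's hinge axis, which runs along the machine's y, at own x +117 mm and 118 mm above the table. Its axes are the machine's.
- lid_liner (a point): Middle of the white liner (136 x 184 mm) on the lid's inner face, which looks to the chamber; 88 mm from the hinge axis. Not to be touched by the fingers.
- start (a joint): Travel of the start button, the larger one, m: 0 released, 0.006 fully down; a spring brings it back, fully down takes about 5 N. It is pressed straight down.
- start_top (a point): Centre of the top of the start button's round cap, 36 mm across (the larger of the two buttons), 22 mm above the deck, in a round housing 52 mm across and 12 high; it may be at the left or the right end of the deck.
- pulse (a joint): Travel of the pulse button, the smaller one, m: 0 released, 0.006 down. Not to be pressed.
- pulse_top (a point): Centre of the top of the pulse button's round cap, 16 mm across (the smaller button), 22 mm above the deck, in a round housing 32 mm across; at the other end of the deck, 110 mm from the start button.
- big_bottle: Bystander, loose: a white plastic reagent bottle, 90 mm across, 190 mm tall. Origin: centre of its underside. Leave it alone.
- small_bottle: Bystander, loose: an amber glass bottle, 64 mm across, 130 mm tall. Origin: centre of its underside. Leave it alone.
- jar: Bystander, loose: a low clear jar with a screw cap, 52 mm across, 60 mm tall. Origin: centre of its underside. Leave it alone.
- beaker: Bystander, loose: an open glass beaker, 72 mm across, 85 mm tall. Origin: centre of its underside. Leave it alone.
- tube_rack: Bystander, loose: a block of 55 x 120 mm with capped sample tubes, 66 mm tall in all. Origin: centre of its underside. Leave it alone.
- tip_box: Bystander, loose: a closed grey and white pipette-tip box of 80 x 115 x 55 mm. Origin: centre of its underside. Leave it alone.
- wash_bottle: Bystander, loose: a white wash bottle, 64 mm across, its bent spout reaching 188 mm high and 50 mm towards its own -x. Origin: centre of its underside. Leave it alone.

How it is judged:
By the outcome, as a careful person would: the job done as asked, in the order asked, and still so for the second after the job is handed in, with the robot touching nothing.
It also fails if it takes over 45 s, if anything falls off the work surface, if the arm or the gripper's body presses on something with over 40 N, if the wrist force passes 120 N, or if a joint passes its speed limit or range.

ROBOT

A 7-joint arm with a two-finger parallel gripper is mounted at the origin on the work surface. World frame = base frame: x ahead of the robot, y to its left, z up, the work surface at z = 0. Lengths are in m, angles in rad, forces in N, time in s.
With the tool pointing down it reaches from about 0.4 to 0.85 m from the base axis. Payload 6.9 kg.
Tool frame: the origin (TCP) lies at the very end of the fingers, on their centre line; the grasp point (between the pads) lies 19 mm behind it; z points along the fingers, y is the line along which they close (so a half turn about z gives the same grasp; the last joint's range is limited). The gripper opens to 85 mm and grips with 20 to 120 N. Pads are 22 mm wide; open, the fingers measure 114 mm over their backs; the gripper's body (76 mm by 85 mm) begins 54 mm behind the grasp point. The pads swing forward as they close: fully open they stand 13 mm farther back than shut.
Start: joints at [1.452, 0.507, -0.238, 1.5, 0.126, 1.149, -0.155], TCP at [0.139, -0.609, 0.192] pointing down, gripper open.
Joint ranges: [-3.08, 3.08], [-0.24, 2.05], [-1.43, 1.35], [0, 2.5], [-1.52, 4.66], [0.17, 1.96], [-2.89, 2.89]. Speed limits (rad/s): [2.39, 2.39, 3.14, 3.14, 3.14, 3.14, 3.14].

INTERFACE

Orientations are given as a rotation vector (axis times angle).
In Python, from cell import status, capture, camera_params, arm gives the robot as it stands.
- The arm moves only by the tool carry_out, never from a script. Its argument "moves" is a list of rows, each a list of 7 numbers: the turn, a rotation vector about the tool's x, y, z in rad, then the shift along the tool's x, y, z in mm, then the opening, from -1 (shut) to 1 (fully open). A call has 1 to 10 rows; each row shifts and turns the commanded pose from where the row before left it, along the tool's axes as they then stand; what a row does not reach is not made up. A row lasts 1/10 s, in which the tool goes at most 50 mm and 8.59 degrees, less where a joint would pass 70% of its speed; a pose out of reach is approached as far as the arm can. A call with a gripper value outside its range is refused whole. The fingers move at their own pace and stop on an object; "grip_force" is the grip in N (left out, the last holds). Time passes only in rows, so rows that do not move let the fingers close. It gives the time, the measured TCP pose, the force, the opening and the grip force at its end, in the units of the state.
- status.state(): the state, without advancing time (a new reading comes with each control period).
- capture(name): name is "side" or "top"; returns (picture, depth): 480x640x3 uint8, red, green, blue; 480x640 float32, m along the optical axis (not along the pixel's ray), 0 where there is no reading.
- camera_params(name): a dict with "intrinsics" (3x3 intrinsics, pixels), "R" (3x3) and "t" (3): a world point X has camera coordinates R X + t. Camera axes: x right, y down, z forward; pixel columns grow to the right and rows downward; lengths in m; the calibration is good to about 2 mm. A picture is of the moment at which its call begins. camera_params takes no time and is no camera call.
- arm.finish_job(): hands the job in; it is judged then, once.
The state is a dict: "time": time; "qpos": joint angles; "qvel": joint speeds; "effort": joint torques, N m; "eef_pos": TCP position; "tcp_rot": TCP orientation; "force": force on the tool from outside, world axes, zero at the start; "wrist_torque": the same for the moment, N m; "gripper_width": opening from 0.0 (shut) to 1.0 (fully open); "grasp_force": force on a finger pad.
Only numpy, scipy, OpenCV 4.12 (cv2) and the standard library are available. Lean on these libraries where they do the work, as an engineer would, in place of code of your own. Each camera call takes 0.05 s, during which the arm holds its last target. There are 200 camera calls.

## Working session

There is one attempt and no reset: what is moved stays moved. The work goes in short steps, Python scripts to look and compute and a tool call to move; the robot and the scene stay as the last step left them, time stands still between calls to the robot, and variables do not carry over. Pictures are saved under pics/ and viewed, at most 10 in all, crops included, and the job is handed in when it is done.

Besides the shell and the picture viewer there is one more tool, called after "Emit:" as name(argument=value, ...), one argument or row to a line, values as JSON. carry_out: Moves the arm, as the interface text tells. Its arguments: {"type":"object","properties":{"moves":{"type":"array","items":{"type":"array","items":{"type":"number"}}},"grip_force":{"type":"number"}},"required":["moves"]}

```bash
ls; mkdir -p pics; python3 - <<'E'
from cell import status, capture, camera_params
import cv2,numpy as np
print(status.state())
for n in("side","top"):
    p,d=capture(n); cv2.imwrite(f"pics/{n}0.png",p[:,:,::-1]); np.save(f"{n}0.npy",d)
    c=camera_params(n); print(n,c, -np.array(c["R"]).T@np.array(c["t"]))
E
```

```text
pics
{'time': 0.0, 'qpos': array([ 1.45254118,  0.5082991 , -0.23754741,  1.5011252 ,  0.12570602,
        1.14892417, -0.15481068]), 'qvel': array([ 2.77388373e-04, -1.66107779e-03,  1.09058637e-03,  1.20062491e-03,
        6.78265054e-05, -4.69758680e-04,  6.72439795e-04]), 'effort': array([ 3.29243912e-04, -6.20594788e+01, -2.18632422e+00, -2.49649107e+01,
        1.27892135e-02,  1.21639087e-02, -2.29459630e-05]), 'eef_pos': array([ 0.13848632, -0.60887222,  0.19075723]), 'tcp_rot': array([-3.12020909e+00, -3.50589422e-01,  3.64174405e-04]), 'force': array([0.69784008, 0.92728318, 0.73379583]), 'wrist_torque': array([-0.01072958, -0.00141874,  0.01063964]), 'grasp_force': 0.0, 'gripper_width': 0.9994466927087423}
side {'intrinsics': array([[444.18673254,   0.        , 316.72029703],
       [  0.        , 444.18673254, 238.16375395],
       [  0.        ,   0.        ,   1.        ]]), 'R': array([[-0.51859291, -0.85495511, -0.01063735],
       [-0.68650692,  0.42376836, -0.59087108],
       [ 0.50967602, -0.29911894, -0.80669586]]), 't': array([0.32367507, 0.46276166, 0.63260353])} [0.16312183 0.2698476  0.78719418]
top {'intrinsics': array([[568.21716239,   0.        , 327.93702611],
       [  0.        , 568.21716239, 227.22320077],
       [  0.        ,   0.        ,   1.        ]]), 'R': array([[-0.00710602, -0.99995988, -0.00545405],
       [-0.98813531,  0.00785859, -0.15338468],
       [ 0.15342139,  0.00429939, -0.9881515 ]]), 't': array([0.05130015, 0.61265793, 1.16722516])} [0.42667617 0.04146511 1.24764743]
```

View pics/side0.png

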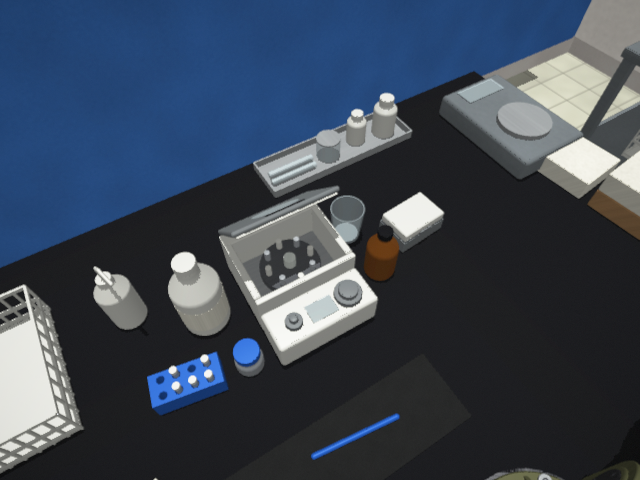

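View pics/top0.png

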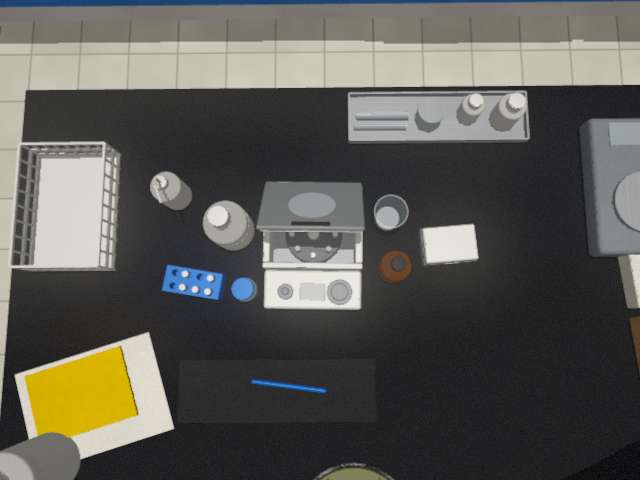

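The start button (larger) is at top-view px (340,292) and pulse at (286,292). The lid is raised at the rear, with its free edge around row 228. I'll measure these from depth.

```bash
cat > h.py <<'E'
import numpy as np
from cell import camera_params
def cloud(n,d):
    c=camera_params(n);K=np.array(c["intrinsics"]);v,u=np.mgrid[:480,:640]
    X=np.stack([(u-K[0,2])/K[0,0]*d,(v-K[1,2])/K[1,1]*d,d],-1)
    return (X-np.array(c["t"]))@np.array(c["R"])
E
python3 - <<'E'
from h import *
import cv2
np.set_printoptions(precision=4,suppress=True)
T=cloud("top",np.load("top0.npy"));S=cloud("side",np.load("side0.npy"))
for nm,u,v in[("start",340,292),("pulse",286,292),("deck",312,305),("deckFL",266,307),("deckFR",360,307),("deckL",266,273),("deckR",360,273),("rimL",265,264),("rimR",360,264),
 ("lid edge?",312,226),("lid UL",270,186),("lid UR",360,186),("lidL",262,222),("lidR",360,222),("lidc",312,205),("lid",330,195),("bigb",217,215),("amber",398,264),("beaker rim",390,197),("jar",243,288),("tip",448,243)]:
    print(nm,T[v,u])
m=T[185:228,268:358].reshape(-1,3);m=m[m[:,2]>.1]
c=np.median(m,0);
for _ in range(5):
    c=m.mean(0);n=np.linalg.svd(m-c)[2][2];r=abs((m-c)@n);m=m[r<max(.004,0)] if _ else m[r<.02]
n*=np.sign(n[2]) ;print("plane",len(m),c,n,"angle",np.arctan2(np.hypot(n[0],n[1]),n[2]),m.min(0),m.max(0))
for nm,D in(("top",T),("side",S)):
    q=D.reshape(-1,3)
    for lo,hi in((.105,.125),(.07,.09)):
        s=q[(q[:,2]>lo)&(q[:,2]<hi)&(q[:,0]>.4)&(q[:,0]<.75)&(abs(q[:,1]-.07)<.105)]
        print(nm,lo,len(s),s.min(0),s.max(0))
im=cv2.imread("pics/top0.png")[170:320,220:430];a=cv2.resize(im,None,fx=3.6,fy=3.6,interpolation=cv2.INTER_CUBIC);cv2.imwrite("pics/c1.png",a)
E
```

```text
start [0.4728 0.0233 0.1058]
pulse [0.4738 0.1316 0.1013]
deck [0.448  0.0803 0.076 ]
deckFL [0.4447 0.1745 0.0739]
deckFR [ 0.4433 -0.0177  0.076 ]
deckL [0.5139 0.1746 0.0789]
deckR [ 0.5126 -0.0188  0.0765]
rimL [0.5295 0.1732 0.1107]
rimR [ 0.5281 -0.0173  0.1103]
lid edge? [0.585  0.0743 0.2439]
lid UL [0.6825 0.1612 0.1417]
lid UR [ 0.6824 -0.0185  0.1355]
lidL [0.5951 0.1655 0.231 ]
lidR [ 0.5936 -0.0123  0.2312]
lidc [0.6333 0.0759 0.1922]
lid [0.6584 0.0417 0.1638]
bigb [0.6166 0.2565 0.1867]
amber [ 0.5257 -0.091   0.1313]
beaker rim [ 0.6721 -0.0845  0.0751]
jar [0.4843 0.2239 0.0632]
tip [ 0.5765 -0.2074  0.052 ]
plane 2536 [0.6325 0.075  0.1921] [ 0.735  -0.0149  0.6779] angle 0.8259546585715521 [ 0.5975 -0.0115  0.1469] [0.6706 0.1632 0.2327]
top 0.105 1036 [ 0.459  -0.0203  0.105 ] [0.6951 0.1749 0.125 ]
top 0.07 3467 [ 0.4392 -0.0192  0.07  ] [0.5998 0.1749 0.09  ]
side 0.105 2184 [ 0.4727 -0.0213  0.105 ] [0.6901 0.175  0.1247]
side 0.07 5223 [ 0.4367 -0.0189  0.07  ] [0.6629 0.175  0.09  ]
```

View pics/c1.png

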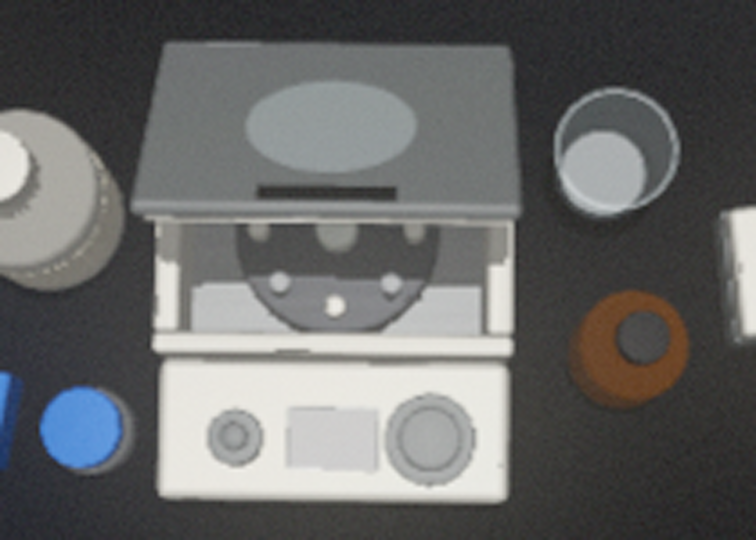

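Machine yaw is about 0. The hinge is near (0.680, 0.077, 0.118), lid angle about 0.83, and the start button at (0.473, 0.023, 0.102). I'll lift, square the yaw, shut the fingers and then transfer high.

Emit:
carry_out(
  moves=[
    [0,0,0.112,0,0,-40,-1],
    [0,0,0.112,0,0,-40,-1],
    [0,0,0,0,0,-40,-1],
    [0,0,0,0,0,-30,-1],
    [0,0,0,28,-41,0,-1],
    [0,0,0,28,-41,0,-1],
    [0,0,0,28,-41,0,-1],
    [0,0,0,28,-41,0,-1],
    [0,0,0,28,-41,0,-1],
    [0,0,0,28,-41,0,-1],
  ],
)

```text
time: 1.1
eef_pos: [0.3073, -0.3615, 0.3414]
tcp_rot: [-3.142, 0.001, 0.0]
force: [0.9, -0.8, 0.2]
gripper_width: 0.001
grasp_force: 0.0
```

Emit:
carry_out(
  moves=[
    [0,0,0,28,-41,0,-1],
    [0,0,0,28,-41,0,-1],
    [0,0,0,28,-41,0,-1],
    [0,0,0,28,-41,0,-1],
    [0,0,0,28,-41,0,-1],
    [0,0,0,28,-41,0,-1],
    [0,0,0,28,-41,0,-1],
    [0,0,0,28,-41,0,-1],
    [0,0,0,28,-41,0,-1],
    [0,0,0,28,-41,0,-1],
  ],
)

```text
time: 2.1
eef_pos: [0.5876, 0.048, 0.3412]
tcp_rot: [3.141, -0.001, -0.001]
force: [0.3, -0.2, 0.3]
gripper_width: 0.0
grasp_force: 0.0
```

Emit:
carry_out(
  moves=[
    [0,0,0,10,-15,0,-1],
    [0,0,0,10,-14,0,-1],
    [0,0,0,0,0,30,-1],
    [0,0,0,0,0,30,-1],
    [0,0,0,0,0,25,-1],
    [0,0,0,0,0,0,-1],
  ],
)

```text
time: 2.7
eef_pos: [0.6048, 0.0746, 0.2528]
tcp_rot: [3.14, -0.0, -0.011]
force: [-0.5, -0.1, 0.7]
gripper_width: -0.003
grasp_force: 0.0
```

```bash
python3 - <<'E'
from cell import capture
import cv2,numpy as np
p,d=capture("side");a=p[150:380,180:480,::-1];cv2.imwrite("pics/s1.png",cv2.resize(a,None,fx=2.5,fy=2.5))
E
```

```text
(no output)
```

View pics/s1.png

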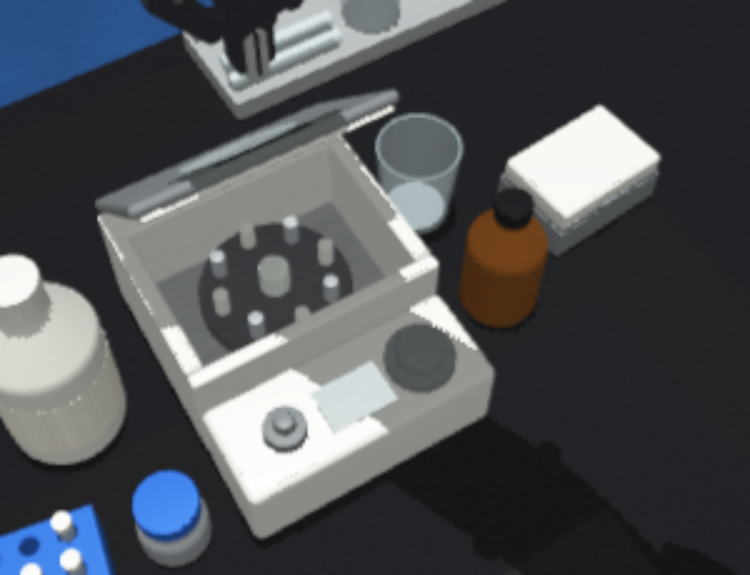

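The fingertips (258,72) stand above the outer face near the free edge. I'll push gently along the arc.

Emit:
carry_out(
  moves=[
    [0,0,0,-1,0,6,-1],
    [0,0,0,-1,0,6,-1],
    [0,0,0,0,0,6,-1],
    [0,0,0,-5,0,4,-1],
    [0,0,0,-5,0,4,-1],
    [0,0,0,-5,0,5,-1],
    [0,0,0,-5,0,5,-1],
    [0,0,0,-4,0,5,-1],
    [0,0,0,-4,0,5,-1],
  ],
)

```text
time: 3.65
eef_pos: [0.5764, 0.0755, 0.2103]
tcp_rot: [3.142, -0.0, 0.0]
force: [-0.2, -0.6, 0.1]
gripper_width: -0.005
grasp_force: 0.0
```

```bash
python3 - <<'E'
from cell import capture,status
from h import *
import cv2
p,d=capture("side");a=p[150:380,180:480,::-1];cv2.imwrite("pics/s2.png",cv2.resize(a,None,fx=2.5,fy=2.5))
s=status.state();print(s["eef_pos"],s["force"])
E
```

```text
[0.5754861  0.07535937 0.20946017] [-0.97691209 -0.66864058 -0.98566716]
```

View pics/s2.png

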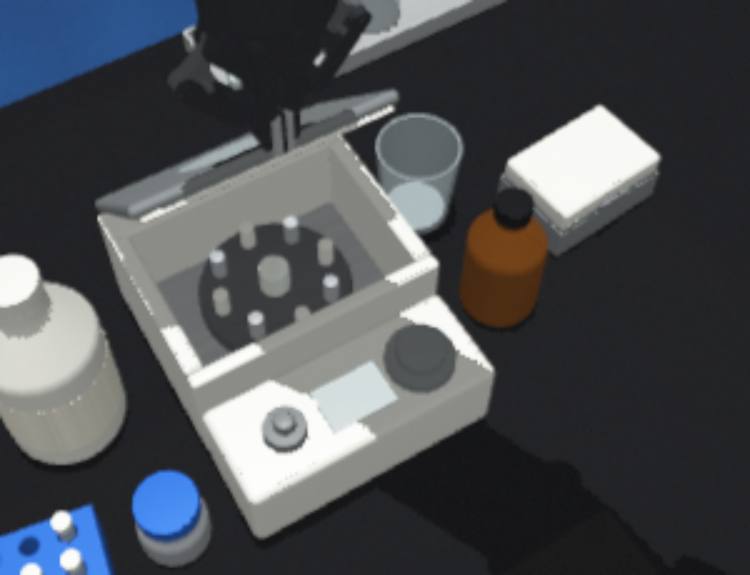

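```bash
python3 - <<'E'
from cell import capture,status
from h import *
import cv2
np.set_printoptions(precision=4,suppress=True)
def pr(n,X):
    c=camera_params(n);q=np.array(c["intrinsics"])@(np.array(c["R"])@X+np.array(c["t"]));return q[:2]/q[2]
s=status.state();e=s["eef_pos"];q=pr("side",e);print(e,"crop px",(q-[180,150])*2.5,"top px",pr("top",e))
for X in([.582,.175,.245],[.582,-.021,.245]):print((pr("side",np.array(X))-[180,150])*2.5)
p,d=capture("side");S=cloud("side",d)
for u,v in((285,150),(283,135),(290,115),(200,178),(150,185),(380,100)):
    print(u,v,S[int(150+v/2.5),int(180+u/2.5)])
p,d=capture("top");T=cloud("top",d)
a=p[150:300,220:430,::-1];cv2.imwrite("pics/t2.png",cv2.resize(a,None,fx=3.6,fy=3.6))
for a,b in((268,300),(335,358)):
    m=T[188:222,a:b].reshape(-1,3);m=m[(m[:,2]>.12)&(m[:,2]<.26)];c=np.median(m,0)
    print(len(m),np.polyfit(m[:,0],m[:,2],1),c)
E
```

```text
[0.5755 0.0754 0.2095] crop px [279.1635 183.9042] top px [312.0704 233.9755]
[128.667 208.329]
[397.7878  84.2898]
285 150 [0.5639 0.0747 0.2558]
283 135 [0.564  0.0755 0.2704]
290 115 [0.5628 0.07   0.2867]
200 178 [0.5811 0.1267 0.2443]
150 185 [0.6353 0.1444 0.1896]
380 100 [ 0.5791 -0.0052  0.2414]
5 [-0.1839  0.3404] [0.5984 0.1544 0.2294]
15 [-1.1231  0.9024] [ 0.6718 -0.01    0.1467]
```

View pics/t2.png

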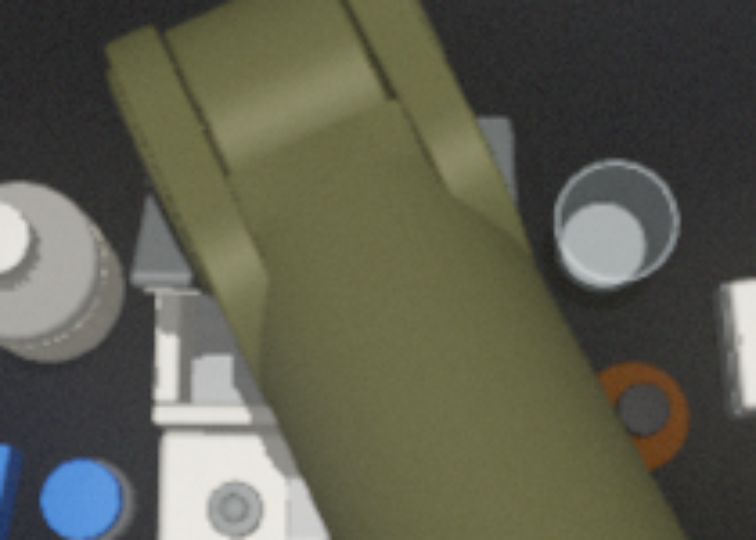

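```bash
python3 - <<'E'
from cell import capture,status
from h import *
import cv2
np.set_printoptions(precision=4,suppress=True)
def pr(n,X):
    c=camera_params(n);q=np.array(c["intrinsics"])@(np.array(c["R"])@X+np.array(c["t"]));return q[:2]/q[2]
print("s1 tip",(pr("side",np.array([.6048,.0746,.2528]))-[180,150])*2.5)
p,d=capture("side");S=cloud("side",d)
for v in range(190,224,2):print(v,(v-150)*2.5,S[v,294],p[v,294],S[v,300])
a=p[180:230,265:325,::-1];cv2.imwrite("pics/s3.png",cv2.resize(a,None,fx=10,fy=10,interpolation=cv2.INTER_CUBIC))
E
```

```text
s1 tip [254.0978 111.327 ]
190 100.0 [0.5619 0.0731 0.3026] [29 30 33] [0.5642 0.0619 0.294 ]
192 105.0 [0.5633 0.0726 0.2967] [28 29 32] [ 0.7964 -0.0581  0.0017]
194 110.0 [0.5679 0.0706 0.2867] [ 98 101 102] [ 0.7912 -0.0551  0.0013]
196 115.0 [0.5632 0.0732 0.2882] [95 98 99] [0.6584 0.0139 0.1621]
198 120.0 [0.5644 0.0729 0.2823] [78 81 81] [0.6297 0.0289 0.193 ]
200 125.0 [0.563  0.0738 0.2797] [72 74 74] [0.6019 0.0436 0.2236]
202 130.0 [0.5657 0.0727 0.2718] [59 61 62] [0.5844 0.0528 0.2413]
204 135.0 [0.5641 0.0738 0.2693] [55 57 56] [0.5793 0.0557 0.2431]
206 140.0 [0.5646 0.0738 0.2642] [37 38 38] [0.5782 0.0565 0.2398]
208 145.0 [0.5648 0.074  0.2593] [27 28 28] [0.5763 0.0576 0.2374]
210 150.0 [0.5634 0.075  0.2565] [63 65 64] [0.5764 0.0578 0.2324]
212 155.0 [0.5744 0.0699 0.2371] [156 156 151] [0.662  0.0142 0.1115]
214 160.0 [0.661  0.0281 0.1152] [153 154 148] [0.6597 0.0157 0.1086]
216 165.0 [0.6587 0.0296 0.1124] [144 144 140] [0.6576 0.017  0.1054]
218 170.0 [0.6575 0.0306 0.1081] [140 141 137] [0.6576 0.0173 0.0993]
220 175.0 [0.6596 0.0299 0.0991] [139 140 136] [0.6566 0.0181 0.0946]
222 180.0 [0.6586 0.0308 0.0944] [140 140 136] [0.6582 0.0176 0.0861]
```

View pics/s3.png

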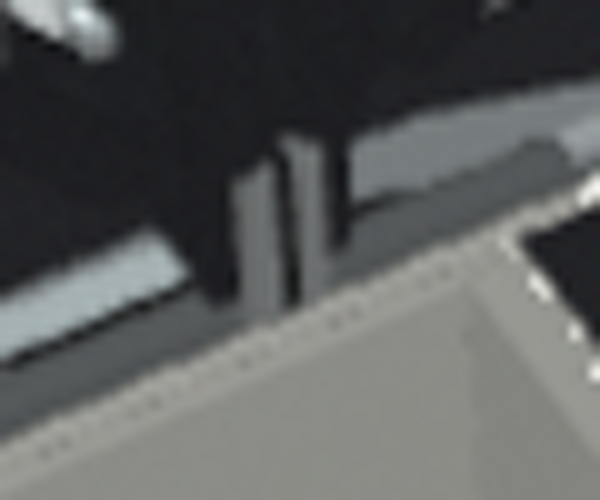

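The picture shows the closed fingertips (285,150 in the crop) ending about 44 mm higher than the reported TCP. That puts them just above the lid edge, so the lid hasn't been touched or moved. I'll go back over the lid and descend until there is contact, trusting the camera's offset.

Emit:
carry_out(
  moves=[
    [0,0,0,0,0,-15,-1],
    [0,0,0,14,0,0,-1],
    [0,0,0,14,0,0,-1],
    [0,0,0,0,0,10,-1],
    [0,0,0,0,0,10,-1],
    [0,0,0,0,0,6,-1],
    [0,0,0,0,0,4,-1],
    [0,0,0,0,0,0,-1],
  ],
)

```text
time: 4.65
eef_pos: [0.6042, 0.0754, 0.1949]
tcp_rot: [3.141, -0.0, -0.002]
force: [0.3, 0.7, 0.7]
gripper_width: 0.003
grasp_force: 0.0
```

```bash
python3 - <<'E'
from cell import capture,status
from h import *
import cv2
p,d=capture("side");S=cloud("side",d)
a=p[150:250,220:360,::-1];cv2.imwrite("pics/s4.png",cv2.resize(a,None,fx=5.5,fy=5.5,interpolation=cv2.INTER_CUBIC))
for v in range(176,216,2):print(v,S[v,288].round(4),S[v,291].round(4))
s=status.state();print(s["eef_pos"],s["force"])
E
```

```text
176 [0.5852 0.0697 0.3096] [0.586  0.0644 0.306 ]
178 [0.586  0.0696 0.3046] [0.5874 0.0639 0.3003]
180 [0.5904 0.0679 0.2955] [0.5922 0.0619 0.2906]
182 [0.5912 0.0677 0.2902] [0.5917 0.0624 0.2869]
184 [0.5907 0.0683 0.2866] [0.5918 0.0627 0.2825]
186 [0.5917 0.0681 0.2811] [0.5903 0.0637 0.2799]
188 [0.5892 0.0696 0.2798] [ 0.8105 -0.0422  0.0117]
190 [0.5924 0.0684 0.2715] [0.5953 0.0618 0.265 ]
192 [0.5924 0.0688 0.2671] [0.5965 0.0616 0.259 ]
194 [0.592  0.0693 0.2631] [0.5963 0.062  0.2547]
196 [0.5909 0.0701 0.2599] [0.5956 0.0626 0.2509]
198 [0.5914 0.0702 0.2547] [0.5956 0.0629 0.2463]
200 [0.5925 0.07   0.2487] [0.6589 0.033  0.1617]
202 [0.5913 0.0709 0.2455] [0.6233 0.0503 0.2015]
204 [0.5918 0.071  0.2401] [0.6017 0.061  0.2242]
206 [0.5871 0.0735 0.2414] [0.5834 0.07   0.243 ]
208 [0.5819 0.0763 0.2434] [0.5801 0.0719 0.2425]
210 [0.5792 0.0779 0.2422] [0.5782 0.0731 0.2402]
212 [0.5769 0.0793 0.2405] [0.5769 0.074  0.2371]
214 [0.578  0.0791 0.2341] [0.5765 0.0745 0.2327]
[0.60449541 0.07550548 0.19543884] [ 0.39265     0.55374125 -0.07593645]
```

View pics/s4.png

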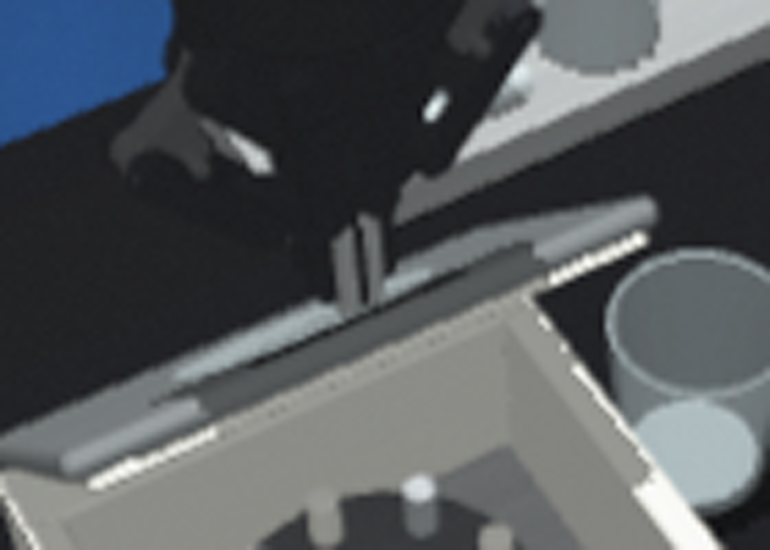

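Fingertip bottom is at about z=0.238, just over the outer face, with a consistent offset of 43 mm. Now I'll push along the arc.

Emit:
carry_out(
  moves=[
    [0,0,0,0,0,4,-1],
    [0,0,0,-5,0,4,-1],
    [0,0,0,-5,0,4,-1],
    [0,0,0,-4,0,4,-1],
    [0,0,0,-5,0,5,-1],
    [0,0,0,-5,0,5,-1],
    [0,0,0,-4,0,6,-1],
  ],
)

```text
time: 5.4
eef_pos: [0.576, 0.0757, 0.1633]
tcp_rot: [-3.142, 0.0, 0.001]
force: [-0.5, 1.0, 3.8]
gripper_width: 0.002
grasp_force: 1.3
```

```bash
cat > m.py <<'E'
from cell import capture,status
from h import *
p,d=capture("side");T=cloud("side",d).reshape(-1,3)
# left and right lid strips away from the gripper
for a,b in((.12,.17),(-.02,.03)):
    m=T[(T[:,1]>a)&(T[:,1]<b)&(T[:,0]>.52)&(T[:,0]<.62)&(T[:,2]>.122)&(T[:,2]<.26)]
    if len(m): i=m[:,0].argsort()[:15]; print(len(m),"front edge",np.median(m[i],0).round(4),"max z",np.percentile(m[:,2],98).round(4))
s=status.state();print(s["eef_pos"].round(4),s["force"].round(1))
E
python3 m.py
```

```text
785 front edge [0.548  0.1358 0.2064] max z 0.2118
626 front edge [ 0.5456 -0.0021  0.206 ] max z 0.2117
[0.5749 0.0755 0.1622] [-0.   1.2  0.1]
```

Emit:
carry_out(
  moves=[
    [0,0,0,-4,0,6,-1],
    [0,0,0,-4,0,6,-1],
    [0,0,0,-4,0,6,-1],
    [0,0,0,-3,0,6,-1],
    [0,0,0,-3,0,6,-1],
    [0,0,0,-3,0,6,-1],
    [0,0,0,-2,0,6,-1],
    [0,0,0,-1,0,5,-1],
    [0,0,0,-1,0,4,-1],
  ],
)

```text
time: 6.35
eef_pos: [0.5512, 0.0754, 0.112]
tcp_rot: [3.141, -0.0, -0.002]
force: [-0.4, 0.7, 1.6]
gripper_width: 0.002
grasp_force: 1.0
```

```bash
python3 m.py
```

```text
1528 front edge [0.5248 0.1354 0.1511] max z 0.2486
856 front edge [ 5.219e-01 -2.000e-04  1.502e-01] max z 0.248
[0.5509 0.0753 0.1115] [ 0.9  0.3 -0.5]
```

Emit:
carry_out(
  moves=[
    [0,0,0,-1,0,3,-1],
    [0,0,0,-1,0,3,-1],
    [0,0,0,-1,0,3,-1],
    [0,0,0,0,0,3,-1],
    [0,0,0,0,0,3,-1],
    [0,0,0,0,0,2,-1],
    [0,0,0,0,0,2,-1],
    [0,0,0,0,0,1,-1],
    [0,0,0,0,0,1,-1],
  ],
)

```text
time: 7.3
eef_pos: [0.5484, 0.0754, 0.0922]
tcp_rot: [3.141, -0.0, -0.001]
force: [-7.1, -1.5, 18.2]
gripper_width: 0.0
grasp_force: 9.3
```

```bash
python3 - <<'E'
exec(open("m.py").read())
D=T.reshape(480,640,3)
for a,b in((.11,.165),(-.01,.035)):
    m=T[(T[:,1]>a)&(T[:,1]<b)&(T[:,0]>.53)&(T[:,0]<.66)&(T[:,2]>.11)&(T[:,2]<.16)]
    print(len(m),np.polyfit(m[:,0]-.53,m[:,2],1))
E
```

```text
1626 front edge [0.522  0.1413 0.1281] max z 0.2282
822 front edge [0.5202 0.0109 0.1288] max z 0.2282
[0.5484 0.0755 0.0923] [-4.7 -2.2  8.9]
1832 [0.00204389 0.1320855 ]
483 [-0.01241001  0.13247241]
```

The lid is flat at 0.132 on both sides, so it's shut. I'll lift off and go over the start button.

Emit:
carry_out(
  moves=[
    [0,0,0,0,0,-15,-1],
    [0,0,0,0,0,-25,-1],
    [0,0,0,-20,14,0,-1],
    [0,0,0,-20,14,0,-1],
    [0,0,0,-20,14,0,-1],
    [0,0,0,-17,10,0,-1],
    [0,0,0,0,0,20,-1],
    [0,0,0,0,0,20,-1],
    [0,0,0,0,0,10,-1],
    [0,0,0,0,0,0,-1],
  ],
)

```text
time: 8.35
eef_pos: [0.4712, 0.0235, 0.0806]
tcp_rot: [-3.141, -0.0, 0.003]
force: [0.4, 0.6, 0.5]
gripper_width: 0.001
grasp_force: 0.0
```

```bash
python3 - <<'E'
from cell import capture,status
from h import *
import cv2
p,d=capture("side");T=cloud("side",d)
a=p[180:380,200:440,::-1];cv2.imwrite("pics/s5.png",cv2.resize(a,None,fx=3,fy=3,interpolation=cv2.INTER_CUBIC))
T=T.reshape(-1,3)
m=T[(T[:,1]>-.01)&(T[:,1]<.165)&(T[:,0]>.53)&(T[:,0]<.66)&(T[:,2]>.11)&(T[:,2]<.16)];print(np.polyfit(m[:,0]-.53,m[:,2],1))
s=status.state();print(s["eef_pos"].round(4),s["force"].round(1))
E
```

```text
[6.78831438e-05 1.32489901e-01]
[0.4717 0.0237 0.0814] [0.7 0.1 0.3]
```

View pics/s5.png

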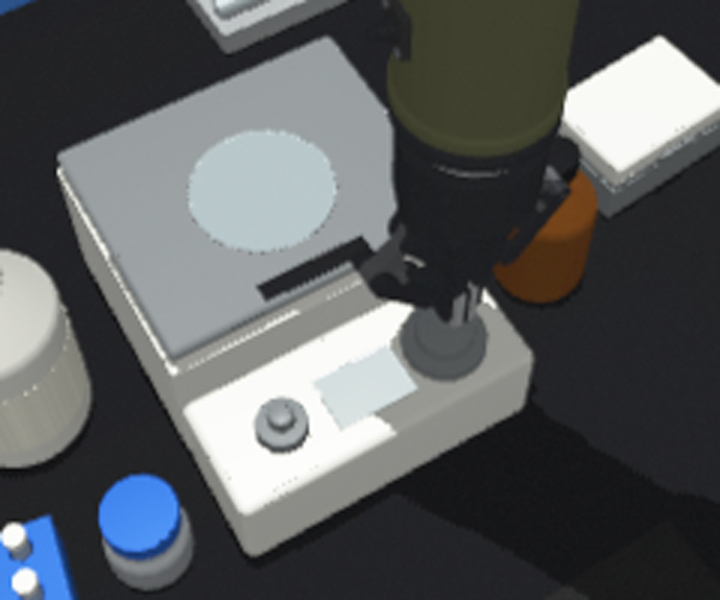

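The lid is shut, and the fingertips (463,318) hang just above the large start button. Pressing.

Emit:
carry_out(
  moves=[
    [0,0,0,0,0,8,-1],
    [0,0,0,0,0,6,-1],
    [0,0,0,0,0,4,-1],
    [0,0,0,0,0,2,-1],
    [0,0,0,0,0,2,-1],
    [0,0,0,0,0,0,-1],
  ],
)

```text
time: 9.0
eef_pos: [0.4718, 0.0235, 0.0596]
tcp_rot: [3.142, -0.0, -0.0]
force: [-1.7, -0.6, 4.1]
gripper_width: -0.003
grasp_force: 1.5
```

Emit:
carry_out(
  moves=[
    [0,0,0,0,0,1.5,-1],
    [0,0,0,0,0,1.5,-1],
    [0,0,0,0,0,0,-1],
  ],
)

```text
time: 9.3
eef_pos: [0.4718, 0.0235, 0.0566]
tcp_rot: [3.142, -0.0, 0.0]
force: [-1.8, -1.5, 4.6]
gripper_width: 0.002
grasp_force: 2.3
```

Emit:
carry_out(
  moves=[
    [0,0,0,0,0,1,-1],
    [0,0,0,0,0,1,-1],
    [0,0,0,0,0,1,-1],
    [0,0,0,0,0,0,-1],
  ],
)

```text
time: 9.7
eef_pos: [0.4719, 0.0234, 0.0558]
tcp_rot: [3.14, -0.0, 0.003]
force: [-9.0, -1.1, 34.9]
gripper_width: 0.006
grasp_force: 17.2
```

That's firmly bottomed out. Releasing and retracting straight up.

Emit:
carry_out(
  moves=[
    [0,0,0,0,0,-5,-1],
    [0,0,0,0,0,-10,-1],
    [0,0,0,0,0,-30,-1],
    [0,0,0,0,0,-40,-1],
    [0,0,0,0,0,-40,-1],
    [0,0,0,0,-40,-20,-1],
    [0,0,0,0,-40,0,-1],
    [0,0,0,0,-40,0,-1],
    [0,0,0,0,-40,0,-1],
    [0,0,0,0,0,0,-1],
  ],
)

```text
time: 10.7
eef_pos: [0.4709, 0.1902, 0.1993]
tcp_rot: [-3.137, -0.012, -0.001]
force: [-1.0, -0.0, -0.1]
gripper_width: 0.002
grasp_force: 0.0
```

```bash
python3 - <<'E'
from cell import capture,status
from h import *
import cv2
p,d=capture("side");S=cloud("side",d);cv2.imwrite("pics/s6.png",p[:,:,::-1])
T=S.reshape(-1,3)
m=T[(T[:,1]>-.01)&(T[:,1]<.165)&(T[:,0]>.53)&(T[:,0]<.66)&(T[:,2]>.11)&(T[:,2]<.16)];print(len(m),np.polyfit(m[:,0]-.53,m[:,2],1))
for y in(.0235,.132):
    m=T[np.hypot(T[:,0]-.473,T[:,1]-y)<(.012 if y<.1 else .006)];m=m[m[:,2]<.12];print(len(m),np.median(m,0))
s=status.state();print(s["eef_pos"].round(4),s["force"].round(1))
E
```

```text
3176 [0.00014326 0.1324438 ]
126 [0.47270337 0.0237391  0.10232027]
39 [0.47209627 0.13229736 0.10051908]
[0.4713 0.1868 0.1988] [ 0.1 -0.3 -0.5]
```

View pics/s6.png

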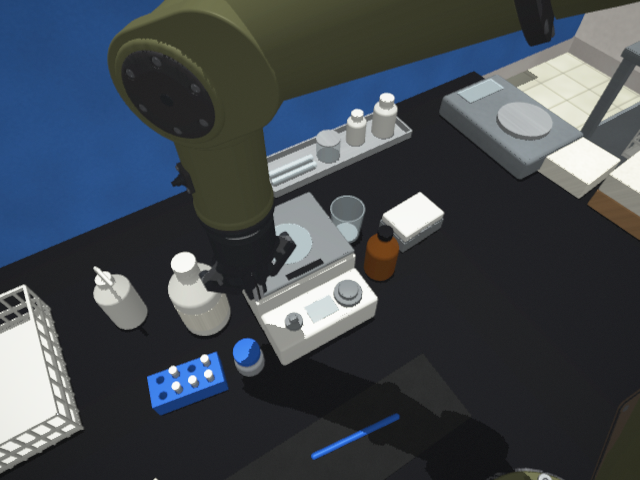

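The lid is flat at 0.132, the start button is back up at 0.102, all the bystanders are where they were, and the arm is free of contact. I'm handing in.

```bash
python3 -c "
from cell import arm
print(arm.finish_job())"
```

```text
the job is handed in; nothing more can be done
None
```

The lid is shut, the start button was pressed all the way down and came back up, the pulse button and bystanders were left alone, and the job is handed in after about 11 s of robot time.

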